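# Tip the scoop of oak pegs into the peg bin through its dust flap

### The job

Fill the peg bin: pick up the scoop by its handle without touching or spilling the pegs, push its nose in through the hanging dust flap of the bin's mouth and tip it so that all four pegs slide into the bin. Then draw the scoop out so that the flap falls shut, and set the empty scoop back down flat on its mat. Leave the carved rosette that lies between mat and bin where it is.

Things in the scene. Friction and masses are not known exactly. Their poses are not given: they have to be found in the camera images.
- scoop: Sheet-aluminium hand scoop (open chute), dark wooden handle, 240 to 340 g, standing on the mat with four pegs in it. 200 mm long, 56 wide outside, 50 inside, floor 3 mm. Origin: centre of its flat underside; x to the open nose (at +100 mm; closed back at -100), z up. Side walls 45 mm high up to x = +30, then sloping to 26 mm at the nose. Balance point near x = -20.
- scoop_grip (a point): Middle of the scoop's handle bar, at x = -55, z = 85 mm in the scoop's frame (same axes). The bar runs along the scoop, 24 mm wide and 24 mm tall, x = -100 to -10, top at z = 97. Its posts stand at x = -100 to -88 and -22 to -10; the front post on a strap across the wall tops (x = -26 to -6, underside 45 mm up). Nothing stands beside the bar.
- scoop_nose (a point): Middle of the open nose's floor edge (inner face): x = +100, z = 3 mm in the scoop's frame.
- mat: Flat black rubber mat, fixed, 260 x 140 x 4 mm, on which the scoop stands. Origin: centre of its underside, on the bench top; x along its long side, the way the scoop's nose points, z up.
- bin: Peg bin, fixed: plywood box 180 mm deep (x), 160 wide (y), 210 high, walls 9 mm, clear lid, clear window in its -y side. Its only opening is the mouth in its front (-x) face. The drawer front on its back does not move. Origin: centre of its underside, on the bench; x from front to back, z up. Cavity: x -81..81, y -71..71, z 9..206 mm. Screwed-down feet on both sides, 8 mm high, out to y = +-98.
- mouth (a point): Centre of the bin's mouth, in the plane of the front face: x = -90, z = 152 mm in the bin's frame (same axes: x points into the bin). Opening 84 mm wide (y) and 80 mm high (sill at z = 112, upper edge at 192), framed in dark steel.
- bin_flap (a joint): Angle of the aluminium dust flap (88 x 85 mm, 50 g) that hangs just inside the mouth from a hinge along its upper edge (11.5 mm behind the front face, 196 mm above the bench). 0 = hanging shut; grows as its lower edge swings into the bin, to 1.45 rad. It cannot swing outward; less than a newton opens it and it falls shut by its own weight.
- peg1: One of four alike loose oak pegs, round, 20 mm thick, about 68 mm long with bevelled ends, about 15 g, lying lengthwise in the scoop, two abreast and two behind one another. Origin: its centre; x along it. Waxed: it starts to slide in the scoop when that is tilted about 13 to 20 degrees.
- peg2: One of four alike loose oak pegs, round, 20 mm thick, about 68 mm long with bevelled ends, about 15 g, lying lengthwise in the scoop, two abreast and two behind one another. Origin: its centre; x along it. Waxed: it starts to slide in the scoop when that is tilted about 13 to 20 degrees.
- peg3: One of four alike loose oak pegs, round, 20 mm thick, about 68 mm long with bevelled ends, about 15 g, lying lengthwise in the scoop, two abreast and two behind one another. Origin: its centre; x along it. Waxed: it starts to slide in the scoop when that is tilted about 13 to 20 degrees.
- peg4: One of four alike loose oak pegs, round, 20 mm thick, about 68 mm long with bevelled ends, about 15 g, lying lengthwise in the scoop, two abreast and two behind one another. Origin: its centre; x along it. Waxed: it starts to slide in the scoop when that is tilted about 13 to 20 degrees.
- rosette: Carved wooden rosette, 80 mm across, 24 mm high, lying between the scoop and the bin; bystander. Origin: centre of its underside.
Mind the look-alikes: they are no part of the job. What is shaped like the peg3 but green is not meant.

How it is judged:
By the outcome, as a careful person would: the job done as asked, in the order asked, and still so for the second after the job is handed in, with the robot touching nothing.
It also fails if it takes over 59 s, if anything falls off the work surface, if the arm or the gripper's body presses on something with over 40 N, if the wrist force passes 120 N, or if a joint passes its speed limit or range.

### The arm

A 6-joint arm with a two-finger parallel gripper is mounted at the origin on the work surface. World frame = base frame: x ahead of the robot, y to its left, z up, the work surface at z = 0. Lengths are in m, angles in rad, forces in N, time in s.
With the tool pointing down it reaches from about 0.375 to 0.9 m from the base axis. Payload 3.1 kg.
Tool frame: the origin (TCP) lies on the centre line of the jaws, within the pads' length; the fingertips stand 19 mm ahead of it and the grasp point (between the pads) is the TCP; y points along the fingers, x is the direction in which the jaws open and shut, and the axes are right-handed (so a half turn about y gives the same grasp; the last joint's range is limited). The gripper opens to 85 mm and grips with 20 to 120 N. Pads are 22 mm wide; open, the fingers measure 114 mm over their backs; the gripper's body (76 mm by 85 mm) begins 54 mm behind the grasp point. The pads swing forward as they close: fully open they stand 13 mm farther back than shut.
Start: joints at [-1.494, 0.527, 1.433, -0, 1.181, -0.178], TCP at [0.158, -0.605, 0.25] pointing down, gripper open.
Joint ranges: [-3.08, 3.08], [-0.75, 2.2], [0.22, 2.44], [-1.43, 4.57], [0, 2.65], [-2.85, 2.85]. Speed limits (rad/s): [2.79, 2.79, 3.14, 3.14, 3.14, 3.14].

### API

Orientations are given as a unit quaternion [x, y, z, w].
In Python, from station import * gives the robot as it stands.
- The arm moves only by the tool step_arm, never from a script. Its argument "moves" is a list of rows, each a list of 7 numbers: the turn, a rotation vector about the tool's x, y, z in rad, then the shift along the tool's x, y, z in cm, then the closure, from -1 (fully open) to 1 (shut). A call has 1 to 12 rows; each row is the pose to reach, as a shift and turn from the pose measured when the call began, along the tool's axes at that moment; what a row does not reach only later rows make up. A row lasts 1/8 s, in which the tool goes at most 62.5 mm and 10.7 degrees, less where a joint would pass 70% of its speed; a pose out of reach is approached as far as the arm can. A call with a gripper value outside its range is refused whole. The fingers move at their own pace and stop on an object; "grip_force" is the grip in N (left out, the last holds). Time passes only in rows, so rows that repeat a pose let the fingers close. It gives the time, the measured TCP pose, the force and the opening at its end, in the units of the state.
- sense(): the state, without advancing time (a new reading comes with each control period).
- snapshot(name): name is "side" or "top" or "wrist"; returns a dict with "frame" (480x640x3 uint8, red, green, blue), "z_map" (480x640 float32, m along the optical axis (not along the pixel's ray), 0 where there is no reading), "vfov" (degrees; the focal length in pixels is half the picture's height over the tangent of half this angle, whatever the lens; pixels are square), "cx", "cy" (the principal point, pixels), "xyz" and "orientation" of the camera in the world. Camera axes: x right, y down, z forward; pixel columns grow to the right and rows downward; lengths in m; the calibration is good to about 2 mm. A picture is of the moment at which its call begins.
- sign_off(): hands the job in, once; it reports no verdict.
The state is a dict: "t": time; "q": joint angles; "qd": joint speeds; "tau": joint torques, N m; "tcp_pos": TCP position; "tool_rot": TCP orientation; "force": force on the tool from outside, world axes, zero at the start; "ft_torque": the same for the moment, N m; "finger_gap": opening from 0.0 (shut) to 1.0 (fully open).
Only numpy, scipy, OpenCV 4.12 (cv2) and the standard library are available. Lean on these libraries where they do the work, as an engineer would, in place of code of your own. Each camera call takes 0.05 s, during which the arm holds its last target.

## Working session

There is one attempt and no reset: what is moved stays moved. The work goes in short steps, Python scripts to look and compute and a tool call to move; the robot and the scene stay as the last step left them, time stands still between calls to the robot, and variables do not carry over. Pictures are saved under pics/ and viewed, and the job is handed in when it is done.

Besides the shell and the picture viewer there is one more tool, called after ">>>" as a command line: name --pt "numbers of a row" for each row, then --argument value for the rest. step_arm: Moves the arm, as the interface text tells. Its arguments: {"type":"object","properties":{"moves":{"type":"array","items":{"type":"array","items":{"type":"number"}}},"grip_force":{"type":"number"}},"required":["moves"]}

```bash
mkdir -p pics; ls; python3 - <<'E'
from station import *
import cv2,pickle
s=sense();print({k:s[k] for k in('t','tcp_pos','tool_rot','finger_gap','force')})
for n in('side','top','wrist'):
    d=snapshot(n);pickle.dump(d,open(f'{n}0.pkl','wb'))
    cv2.imwrite(f'pics/{n}0.png',d['frame'][:,:,::-1]);print(n,d['vfov'],d['cx'],d['cy'],d['xyz'],d['orientation'])
E
```

```text
pics
{'t': 0.0, 'tcp_pos': array([ 0.15753975, -0.60410664,  0.24933492]), 'tool_rot': array([-0.55889126,  0.43293385, -0.43190591,  0.56005904]), 'finger_gap': 1.0049057406804853, 'force': array([ 0.15866959, -0.15274311, -0.32414853])}
side 44.39172745482631 327.53264062587976 230.4057149365405 [ 0.4498851  -0.86117355  0.67348941] [ 0.87169426 -0.01147411  0.00785075 -0.48985287]
top 46.54739829899559 324.94992515305466 239.5715368285615 [0.38692663 0.02789424 1.11792386] [ 0.71445154 -0.69800555  0.03625028 -0.03214296]
wrist 70.90809298844863 317.56178841968347 241.18968895394957 [ 0.22272231 -0.58799848  0.37390979] [ 0.78430454 -0.60617416 -0.08164976  0.10369473]
```

View pics/side0.png

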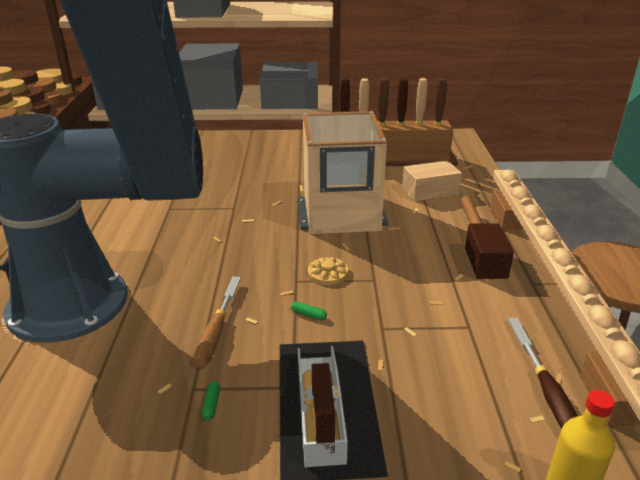

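View pics/top0.png

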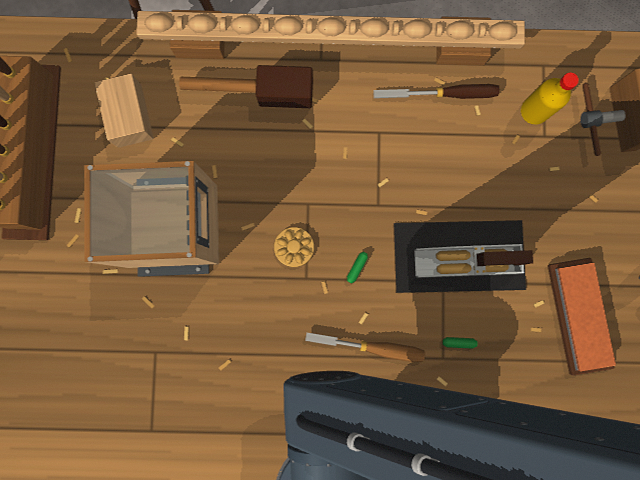

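View pics/wrist0.png

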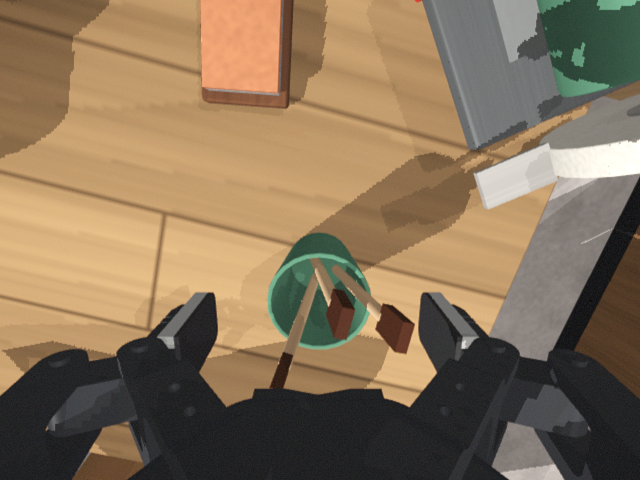

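The side view shows the scoop on its mat at about (320,410), the bin at (343,170) with its mouth facing the scoop, and the rosette at (328,271). The green pegs at (309,311) and (210,400) are decoys. The wrist view shows a cup with brushes below the start pose. Next I'll measure.

```bash
cat > h.py <<'E'
import numpy as np,cv2,pickle
from scipy.spatial.transform import Rotation as R
def P(d,u,v,z=None):
    f=240/np.tan(np.radians(d['vfov']/2))
    if z is None: z=d['z_map'][np.asarray(v).astype(int),np.asarray(u).astype(int)]
    c=np.stack([(u-d['cx'])/f*z,(v-d['cy'])/f*z,z*np.ones_like(np.asarray(u,float))],-1)
    return R.from_quat(d['orientation']).apply(c.reshape(-1,3)).reshape(c.shape)+d['xyz']
def Ph(d,u,v,h):
    a=np.asarray(d['xyz']);b=P(d,np.asarray(u,float),np.asarray(v,float),1.0)-a
    return a+b*((h-a[2])/b[...,2])[...,None]
def cloud(d):
    v,u=np.mgrid[0:480,0:640]; p=P(d,u,v); p[d['z_map']<=0]=np.nan; return p
def pix(d,p):
    f=240/np.tan(np.radians(d['vfov']/2))
    c=R.from_quat(d['orientation']).inv().apply(np.atleast_2d(p)-d['xyz'])
    return c[:,:2]/c[:,2:]*f+[d['cx'],d['cy']]
def load(n): return pickle.load(open(n+'.pkl','rb'))
def crop(d,x0,y0,x1,y1,s,name):
    cv2.imwrite('pics/'+name,cv2.resize(d['frame'][y0:y1,x0:x1,::-1],None,fx=s,fy=s,interpolation=cv2.INTER_CUBIC))
E
python3 - <<'E'
from h import *
t=load('top0');s=load('side0')
crop(t,385,210,545,300,5,'t_scoop.png');crop(t,70,150,230,280,4.5,'t_bin.png')
crop(s,270,330,390,480,4,'s_scoop.png');crop(s,280,95,400,240,4,'s_bin.png')
for n,d in(('t',t),('s',s)):
    c=cloud(d)
    for nm,uv in {'t':{'mat':(400,285),'bar':(505,258),'ros':(294,247),'lid':(140,200),'bench':(300,300),'pegs':(454,256)},'s':{'mat':(290,455),'bar':(322,400),'ros':(328,265),'flap':(346,170),'bench':(450,400)}}[n].items():
        print(n,nm,c[uv[1],uv[0]].round(4))
E
```

```text
t mat [ 0.4077 -0.1286  0.006 ]
t bar [ 0.4594 -0.306   0.104 ]
t ros [0.4769 0.0831 0.0265]
t lid [0.5328 0.3279 0.2128]
t bench [ 0.3735  0.0696 -0.0004]
t pegs [ 0.4664 -0.2309  0.0277]
s mat [ 0.4155 -0.343   0.0061]
s bar [ 0.4588 -0.336   0.1021]
s ros [0.4783 0.075  0.0251]
s flap [0.5203 0.2479 0.1447]
s bench [ 0.6523 -0.2455 -0.0017]
```

View pics/t_scoop.png

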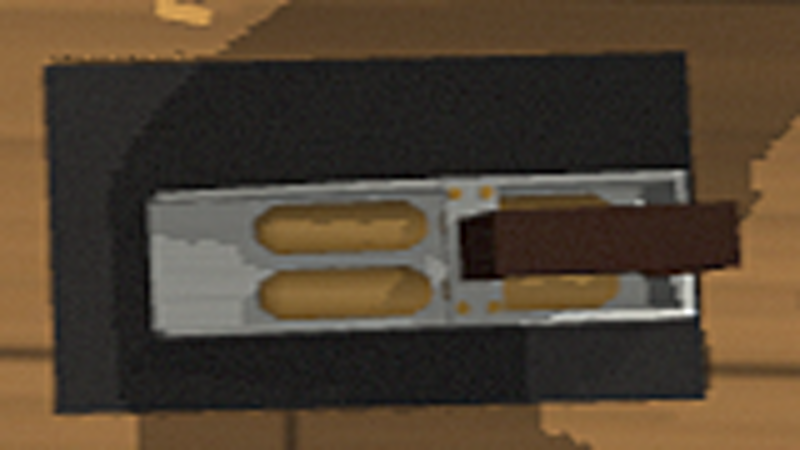

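View pics/t_bin.png

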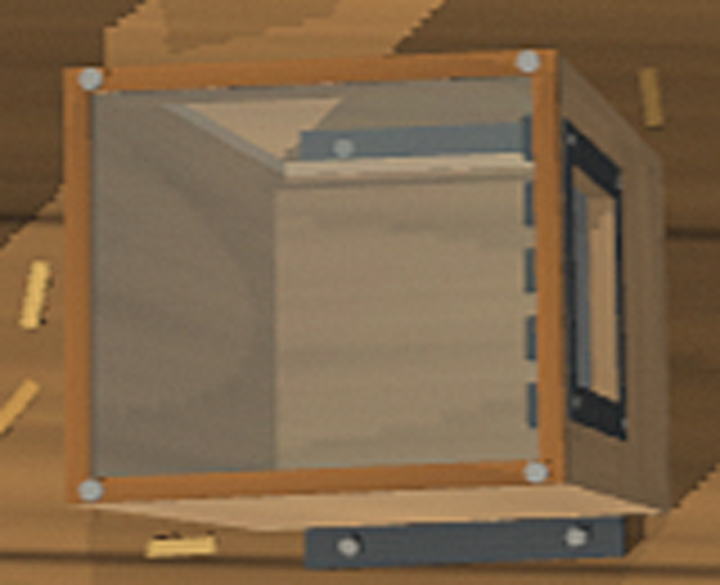

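View pics/s_scoop.png

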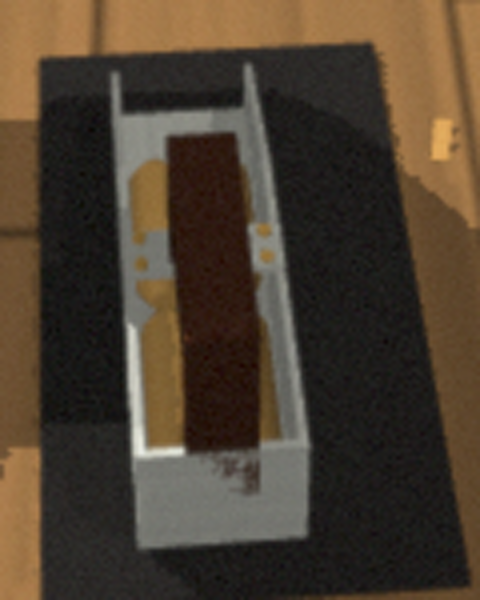

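View pics/s_bin.png

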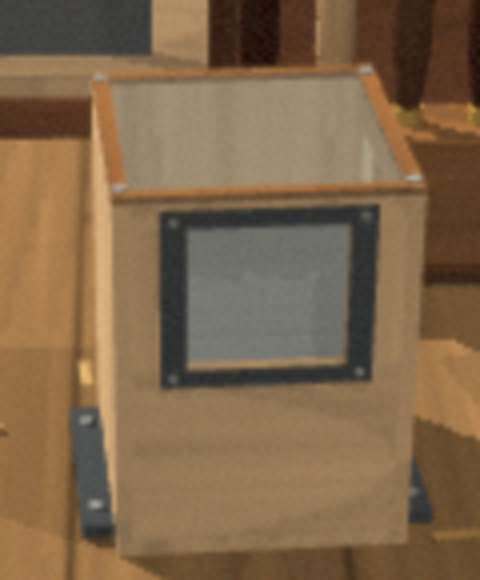

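```bash
python3 - <<'E'
from h import *
t=load('top0');s=load('side0')
def C(d,o,sc,pts,h):
    p=np.array(pts,float)/sc+np.array(o); return Ph(d,p[:,0],p[:,1],h)
def rep(n,p,f,b):
    m=p.mean(0);v=p[f].mean(0)-p[b].mean(0)
    print(n,m.round(4),'yaw',np.degrees(np.arctan2(v[1],v[0])).round(2),'len',np.linalg.norm(v).round(4),'wid',np.linalg.norm(p[f[0]]-p[f[1]]).round(4),np.linalg.norm(p[b[0]]-p[b[1]]).round(4))
T=(385,210);B=(70,150);S=(270,330);SB=(280,95)
rep('mat t',C(t,T,5,[(44,66),(685,53),(706,398),(57,412)],.004),[0,3],[1,2])
rep('bar t',C(t,T,5,[(495,212),(738,202),(740,268),(497,278)],.101),[0,3],[1,2])
n=C(t,T,5,[(148,195),(155,335)],.030);b=C(t,T,5,[(690,172),(694,316)],.049)
rep('scoop t',np.r_[n,b],[0,1],[2,3])
rep('bin t',C(t,B,4.5,[(65,68),(556,50),(565,482),(66,503)],.21),[0,3],[1,2])
rep('mat s',C(s,S,4,[(40,57),(372,43),(470,585),(40,600)],.004),[0,1],[2,3])
rep('bar s',C(s,S,4,[(167,135),(238,133),(260,450),(185,450)],.101),[0,1],[2,3])
rep('bin s',C(s,SB,4,[(92,77),(372,64),(425,188),(113,197)],.21),[0,1],[2,3])
# cloud checks
for nm,d in(('t',t),('s',s)):
    c=cloud(d).reshape(-1,3);col=d['frame'].reshape(-1,3).astype(int)
    m=(c[:,2]>.085)&(c[:,2]<.115)&(abs(c[:,0]-.46)<.04)&(c[:,1]>-.36)&(c[:,1]<-.2)
    q=c[m];print(nm,'bar',m.sum(),q.min(0).round(4),q.max(0).round(4),np.median(q,0).round(4))
    k=np.linalg.svd(q[:,:2]-q[:,:2].mean(0),full_matrices=False)[2][0];print(np.degrees(np.arctan2(k[1],k[0])))
E
```

```text
mat t [ 0.4679 -0.2479  0.004 ] yaw 92.54 len 0.259 wid 0.1387 0.1387
bar t [ 0.4598 -0.3134  0.101 ] yaw 93.69 len 0.0893 wid 0.0242 0.0242
scoop t [ 0.4568 -0.2571  0.0395] yaw 93.3 len 0.206 wid 0.0548 0.0555
bin t [0.5152 0.3285 0.21  ] yaw 93.66 len 0.1798 wid 0.1599 0.1593
mat s [ 0.4677 -0.2495  0.004 ] yaw 92.43 len 0.2576 wid 0.1386 0.1393
bar s [ 0.46   -0.3352  0.101 ] yaw 91.57 len 0.1304 wid 0.0242 0.022
bin s [0.5159 0.323  0.21  ] yaw 93.52 len 0.1758 wid 0.16 0.1572
t bar 693 [ 0.4467 -0.3569  0.0851] [ 0.4755 -0.2655  0.1068] [ 0.4607 -0.3094  0.1012]
93.26506729039725
s bar 1133 [ 0.4462 -0.3599  0.085 ] [ 0.4736 -0.2681  0.1037] [ 0.4599 -0.3241  0.1007]
-86.51056405906743
```

```bash
cat >> h.py <<'E'
YS=np.radians(93.4); SC=np.array([.4567,-.2578,.004])   # scoop origin
YB=np.radians(93.6); BO=np.array([.5155,.3265,0.])
def frame(yaw,pitch=0): # scoop rot: x heading, nose down by pitch
    return R.from_euler('z',yaw)*R.from_euler('y',pitch)
def tool_for(Rs,flip):
    # tool y = -scoop z, tool x = +-scoop y
    x=np.array([0,1.,0])*(1 if flip else -1);y=np.array([0,0,-1.]);z=np.cross(x,y)
    return Rs*R.from_matrix(np.c_[x,y,z])
def delta(s,Rt,p):
    R0=R.from_quat(s['tool_rot'])
    return (R0.inv()*Rt).as_rotvec().round(4), (R0.inv().apply(p-s['tcp_pos'])*100).round(2)
E
python3 - <<'E'
from h import *
from station import sense
s=sense();print(R.from_quat(s['tool_rot']).as_matrix().round(3),s['q'])
for f in(0,1):
    g=SC+frame(YS).apply([-.05,0,.085])
    print(f,g.round(4),delta(s,tool_for(frame(YS),f),g+[0,0,.12]),delta(s,tool_for(frame(YS),f),g))
E
```

```text
[[ 0.252 -0.     0.968]
 [-0.968  0.002  0.252]
 [-0.002 -1.     0.   ]] [-1.49450777e+00  5.28283559e-01  1.43365276e+00  3.46577968e-06
  1.18141717e+00 -1.78466971e-01]
0 [ 0.4597 -0.3077  0.089 ] (array([-1.5000e-03, -1.3754e+00, -1.2000e-03]), array([-21.08,   4.1 ,  36.71])) (array([-1.5000e-03, -1.3754e+00, -1.2000e-03]), array([-21.06,  16.1 ,  36.71]))
1 [ 0.4597 -0.3077  0.089 ] (array([ 1.3000e-03,  1.7662e+00, -1.5000e-03]), array([-21.08,   4.1 ,  36.71])) (array([ 1.3000e-03,  1.7662e+00, -1.5000e-03]), array([-21.06,  16.1 ,  36.71]))
```

>>> step_arm --pt "0 -0.07 0 -1.05 0 1.85 -1" --pt "0 -0.2 0 -3.1 0 5.5 -1" --pt "0 -0.34 0 -5.3 0 9.2 -1" --pt "0 -0.48 0 -7.4 0 12.8 -1" --pt "0 -0.62 0 -9.5 0.5 16.5 -1" --pt "0 -0.76 0 -11.6 1 20.2 -1" --pt "0 -0.9 0 -13.7 1.5 23.9 -1" --pt "0 -1.04 0 -15.8 2 27.5 -1" --pt "0 -1.18 0 -18 2.5 31.2 -1" --pt "0 -1.3 0 -20 3 34.9 -1" --pt "0 -1.375 0 -21.08 4 36.7 -1" --pt "0 -1.375 0 -21.08 4 36.7 -1" --grip_force 90

```text
t: 1.65
tcp_pos: [0.4598, -0.3061, 0.2091]
tool_rot: [-0.706, -0.021, 0.022, 0.708]
force: [-0.8, -0.4, -0.1]
finger_gap: 1.001
```

```bash
python3 - <<'E'
from h import *
from station import *
s=sense();print(s['t'],s['q'].round(3),s['tcp_pos'],s['force'])
g=SC+frame(YS).apply([-.05,0,.085])
print(delta(s,tool_for(frame(YS),0),g))
d=snapshot('wrist');pickle.dump(d,open('wrist1.pkl','wb'));cv2.imwrite('pics/wrist1.png',d['frame'][:,:,::-1])
# projected expected bar top corners
c=np.array([SC+frame(YS).apply(v) for v in([-.1,-.012,.097],[-.1,.012,.097],[-.01,.012,.097],[-.01,-.012,.097],[.1,.028,.026],[.1,-.028,.026])])
print(pix(d,c).round(1))
E
```

```text
1.65 [-7.900e-01  4.850e-01  1.657e+00  1.000e-03  1.004e+00 -8.520e-01] [ 0.45975195 -0.30610943  0.20911413] [-0.77474094 -0.407252   -0.08340478]
(array([-0.0035,  0.0017, -0.0017]), array([ 0.  , 12.01, -0.2 ]))
[[331.9 311.2]
 [300.2 311.1]
 [298.6 191.8]
 [333.5 191.8]
 [282.   44.8]
 [351.4  44.8]]
```

View pics/wrist1.png

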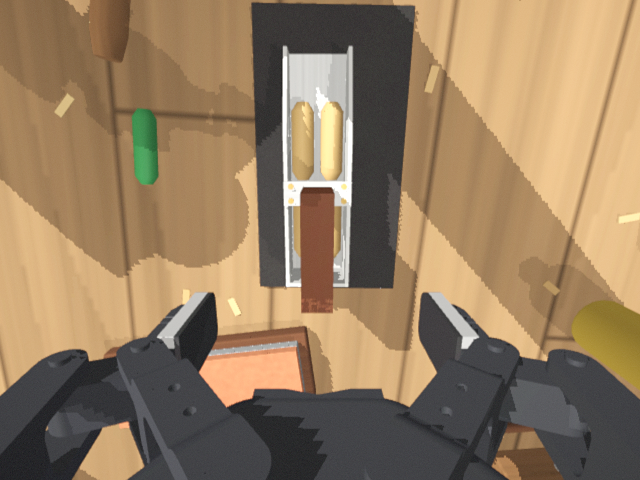

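The wrist view shows the bar top at (302–334, 187–312). My prediction was (299–333, 192–311), so the pose is confirmed. The pegs lie between the walls, two in front and two behind. I'll descend and grip.

>>> step_arm --pt "-0.003 0.002 0 0 1.5 -0.1 -1" --pt "-0.003 0.002 0 0 4 -0.2 -1" --pt "-0.003 0.002 0 0 7 -0.2 -1" --pt "-0.003 0.002 0 0 9.5 -0.2 -1" --pt "-0.003 0.002 0 0 11.3 -0.2 -1" --pt "-0.003 0.002 0 0 12 -0.2 -1" --pt "-0.003 0.002 0 0 12 -0.2 -1" --pt "-0.003 0.002 0 0 12 -0.2 -0.5" --pt "-0.003 0.002 0 0 12 -0.2 0" --pt "-0.003 0.002 0 0 12 -0.2 0.3"

```text
t: 2.95
tcp_pos: [0.4596, -0.3092, 0.0902]
tool_rot: [0.707, 0.02, -0.02, -0.706]
force: [-1.0, 0.1, -0.0]
finger_gap: 0.377
```

>>> step_arm --pt "0 0 0 0 0 0 0.4" --pt "0 0 0 0 0 0 0.6" --pt "0 0 0 0 0 0 1" --pt "0 0 0 0 0 0 1" --pt "0 0 0 0 0 0 1" --pt "0 0 0 0 0 0 1" --grip_force 90

```text
t: 3.7
tcp_pos: [0.4595, -0.3092, 0.0907]
tool_rot: [0.707, 0.02, -0.021, -0.706]
force: [-2.1, 0.7, 5.7]
finger_gap: 0.269
```

```bash
python3 - <<'E'
from h import *
from station import *
s=sense();print(s['t'],s['tcp_pos'],s['force'],s['ft_torque'],s['finger_gap'])
g=SC+frame(YS).apply([-.05,0,.085])
print(delta(s,tool_for(frame(YS),0),g))
d=snapshot('wrist');cv2.imwrite('pics/wrist2.png',d['frame'][:,:,::-1])
E
```

```text
3.7 [ 0.45950087 -0.30919792  0.09070781] [-2.07436405  0.68342052  5.71853665] [0.06619059 0.25721242 0.07983244] 0.26897314713953385
(array([ 0.0019, -0.0015, -0.0006]), array([0.03, 0.17, 0.15]))
```

View pics/wrist2.png

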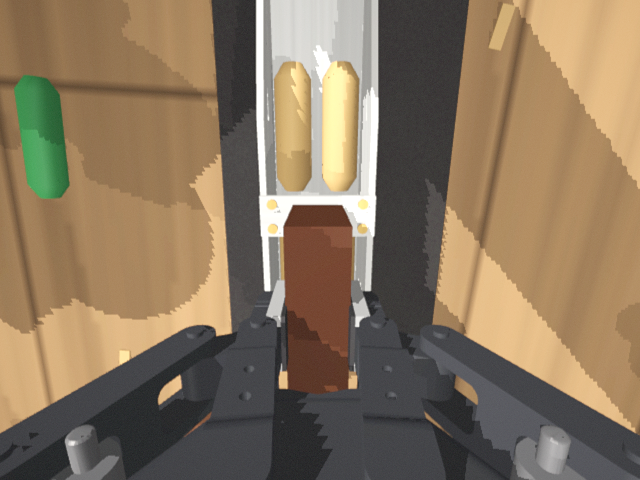

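The bar is in the pads (gap about 23 mm) and the pegs are undisturbed. I'll lift it gently.

>>> step_arm --pt "0 0 0 0 -0.15 0 1" --pt "0 0 0 0 -0.4 0 1" --pt "0 0 0 0 -0.9 0 1" --pt "0 0 0 0 -1.8 0 1" --pt "0 0 0 0 -3.2 0 1" --pt "0 0 0 0 -5 0 1" --pt "0 0 0 0 -7 0 1" --pt "0 0 0 0 -9 0 1" --pt "0 0 0 0 -11 0 1" --pt "0 0 0 0 -12.5 0 1" --pt "0 0 0 0 -13.2 0 1" --pt "0 0 0 0 -13.4 0 1"

```text
t: 5.25
tcp_pos: [0.4595, -0.3089, 0.225]
tool_rot: [0.708, 0.02, -0.021, -0.706]
force: [-0.1, 0.7, -2.8]
finger_gap: 0.263
```

```bash
python3 - <<'E'
from h import *
from station import *
s=sense();print(s['t'],s['q'].round(3),s['tcp_pos'],s['force'],s['ft_torque'],s['finger_gap'])
d=snapshot('wrist');cv2.imwrite('pics/wrist3.png',d['frame'][:,:,::-1])
d=snapshot('side');pickle.dump(d,open('side3.pkl','wb'));cv2.imwrite('pics/side3.png',d['frame'][:,:,::-1])
E
```

```text
5.25 [-0.793  0.464  1.641 -0.002  1.036 -0.85 ] [ 0.45950545 -0.30888264  0.22503301] [-0.05236018  0.72804643 -2.79445629] [-0.12840742  0.01676243 -0.00260474] 0.2627411520203846
```

View pics/wrist3.png

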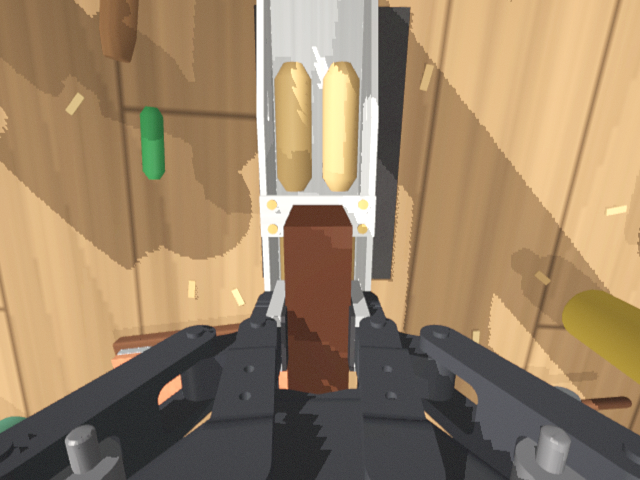

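View pics/side3.png

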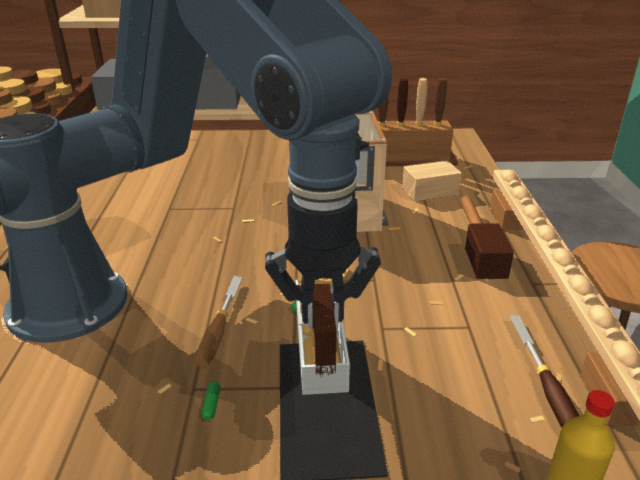

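```bash
cat >> h.py <<'E'
G0=(R.from_quat([0.707,0.02,-0.0205,-0.706]),np.array([.4595,-.3092,.0907])) # tool at grip
RT=(frame(YS).inv()*G0[0]); PT=frame(YS).inv().apply(G0[1]-SC)               # tool in scoop frame
def tool_at(D,zn,th,yaw=YB,lat=0):
    """D: nose depth (m) past front face, zn: nose floor height, th nose-down rad"""
    Rs=frame(yaw,th); bx=R.from_euler('z',YB)
    nose=BO+bx.apply([-.09+D,lat,0])+[0,0,zn]
    o=nose-Rs.apply([.1,0,.003]); return Rs*RT,o+Rs.apply(PT)
E
cat > clr.py <<'E'
from h import *
from matplotlib.path import Path
E
python3 - <<'E'
from h import *
from station import sense
print('PT',PT.round(4),RT.as_matrix().round(3))
def clear(D,zn,th):
    e1=np.array([np.cos(th),-np.sin(th)]);e2=np.array([np.sin(th),np.cos(th)])
    def dens(P):
        P=np.array(P,float);out=[]
        for a,b in zip(P,np.roll(P,-1,0)): out.append(a+(b-a)*np.linspace(0,1,200)[:,None])
        return np.vstack(out)
    sc=dens([(-100,0),(100,0),(100,26),(30,45),(-6,45),(-10,45),(-10,97),(-100,97)])
    gr=dens([(-50-11,66),(-50+11,66),(-50+11,139),(-50+43,139),(-50+43,300),(-50-43,300),(-50-43,139),(-61,139)])
    W=lambda p:np.array([D,zn])+(p[:,:1]-100)*e1+(p[:,1:]-3)*e2
    # boxes u0,u1,z0,z1
    res={}
    for n,p in(('scoop',W(sc)),('grip',W(gr))):
        for bn,(a,b,c,d) in {'below':(0,9,0,112),'above':(0,9,192,210),'hinge':(9,14,192,206),'lid':(0,180,206,210),'back':(171,180,0,210)}.items():
            dx=np.maximum(np.maximum(a-p[:,0],p[:,0]-b),0);dz=np.maximum(np.maximum(c-p[:,1],p[:,1]-d),0)
            res[n,bn]=np.hypot(dx,dz).min().round(1)
    return res
for D,zn,th in[(35,140,0),(36,137,8),(37,134,15),(38,128,22),(39,120,30),(40,112,38),(45,108,38)]:
    r=clear(D,zn,np.radians(th));print(D,zn,th,{k:v for k,v in r.items() if v<25})
s=sense()
for D,zn,th in[(-.06,.141,0),(-.03,.141,0),(.035,.141,0)]:
    Rt,p=tool_at(D,zn,np.radians(th));print(D,p.round(4),delta(s,Rt,p))
E
```

```text
PT [-0.0515  0.0003  0.0867] [[-0.002 -0.001  1.   ]
 [-1.     0.001 -0.002]
 [-0.001 -1.    -0.001]]
35 140 0 {('scoop', 'above'): np.float64(18.8), ('scoop', 'hinge'): np.float64(21.2)}
36 137 8 {('scoop', 'above'): np.float64(14.2), ('scoop', 'hinge'): np.float64(17.7)}
37 134 15 {('scoop', 'above'): np.float64(9.3), ('scoop', 'hinge'): np.float64(13.9), ('scoop', 'lid'): np.float64(21.4)}
38 128 22 {('scoop', 'below'): np.float64(22.7), ('scoop', 'above'): np.float64(5.8), ('scoop', 'hinge'): np.float64(11.3), ('scoop', 'lid'): np.float64(17.0)}
39 120 30 {('scoop', 'below'): np.float64(18.9), ('scoop', 'above'): np.float64(0.9), ('scoop', 'hinge'): np.float64(7.3), ('scoop', 'lid'): np.float64(13.0)}
40 112 38 {('scoop', 'below'): np.float64(16.1), ('scoop', 'above'): np.float64(0.0), ('scoop', 'hinge'): np.float64(2.0), ('scoop', 'lid'): np.float64(7.4)}
45 108 38 {('scoop', 'below'): np.float64(16.0), ('scoop', 'above'): np.float64(0.0), ('scoop', 'hinge'): np.float64(2.0), ('scoop', 'lid'): np.float64(7.5)}
-0.06 [0.5342 0.0256 0.2247] (array([-0.0002, -0.0029, -0.0004]), array([ 9.41, -0.08, 32.95]))
-0.03 [0.5323 0.0555 0.2247] (array([-0.0002, -0.0029, -0.0004]), array([ 9.39, -0.09, 35.95]))
0.035 [0.5282 0.1204 0.2247] (array([-0.0002, -0.0029, -0.0004]), array([ 9.36, -0.1 , 42.45]))
```

>>> step_arm --pt "0 0 0 0.15 0 0.5 1" --pt "0 0 0 0.45 0 1.6 1" --pt "0 0 0 1.0 0 3.5 1" --pt "0 0 0 1.7 0 6 1" --pt "0 0 0 2.5 0 8.8 1" --pt "0 0 0 3.3 0 11.6 1" --pt "0 0 0 4.1 0 14.4 1" --pt "0 0 0 4.8 0 16.8 1" --pt "0 0 0 5.3 0 18.5 1" --pt "0 0 0 5.6 0 19.6 1" --pt "0 0 0 5.7 0 20 1" --pt "0 0 0 5.7 0 20 1"

```text
t: 6.85
tcp_pos: [0.5047, -0.106, 0.224]
tool_rot: [0.707, 0.02, -0.021, -0.706]
force: [0.7, -0.1, -3.9]
finger_gap: 0.265
```

```bash
python3 - <<'E'
from h import *
from station import sense
s=sense();print(s['t'],s['q'].round(3),s['force'])
for D,zn,th in[(-.06,.141,0),(-.03,.141,0),(.035,.141,0)]:
    Rt,p=tool_at(D,zn,np.radians(th));print(D,p.round(4),delta(s,Rt,p))
def clear(D,zn,th):
    e1=np.array([np.cos(th),-np.sin(th)]);e2=np.array([np.sin(th),np.cos(th)])
    def dens(P):
        P=np.array(P,float);return np.vstack([a+(b-a)*np.linspace(0,1,200)[:,None] for a,b in zip(P,np.roll(P,-1,0))])
    sc=dens([(-100,0),(100,0),(100,26),(30,45),(-6,45),(-10,45),(-10,97),(-100,97)])
    gr=dens([(-61,66),(-39,66),(-39,139),(-7,139),(-7,300),(-93,300),(-93,139),(-61,139)])
    W=lambda p:np.array([D,zn])+(p[:,:1]-100)*e1+(p[:,1:]-3)*e2
    res={}
    for n,p in(('scoop',W(sc)),('grip',W(gr))):
        for bn,(a,b,c,d) in {'below':(0,9,0,112),'above':(0,9,192,210),'hinge':(9,14,192,206),'lid':(0,180,206,210)}.items():
            dx=np.maximum(np.maximum(a-p[:,0],p[:,0]-b),0);dz=np.maximum(np.maximum(c-p[:,1],p[:,1]-d),0)
            res[n,bn]=np.hypot(dx,dz).min().round(1)
    return res
for D,th in[(35,0),(36,8),(37,15),(38,22),(40,28),(40,33),(40,38),(45,38),(40,42)]:
    b=max(range(85,150),key=lambda z:min(clear(D,z,np.radians(th)).values()));r=clear(D,b,np.radians(th));print(D,th,b,{k:float(v) for k,v in r.items() if v<25})
E
```

```text
6.85 [-0.423  0.418  1.732 -0.002  0.992 -0.479] [ 0.7360872  -0.05280466 -3.90849693]
-0.06 [0.5342 0.0256 0.2247] (array([ 0.0002, -0.0029, -0.0005]), array([ 3.71, -0.09, 12.97]))
-0.03 [0.5323 0.0555 0.2247] (array([ 0.0002, -0.0029, -0.0005]), array([ 3.69, -0.09, 15.97]))
0.035 [0.5282 0.1204 0.2247] (array([ 0.0002, -0.0029, -0.0005]), array([ 3.66, -0.1 , 22.47]))
35 0 137 {('scoop', 'below'): 22.0, ('scoop', 'above'): 21.7, ('scoop', 'hinge'): 24.1}
36 8 131 {('scoop', 'below'): 19.6, ('scoop', 'above'): 19.7, ('scoop', 'hinge'): 23.2}
37 15 125 {('scoop', 'below'): 16.8, ('scoop', 'above'): 17.1, ('scoop', 'hinge'): 21.6}
38 22 118 {('scoop', 'below'): 13.4, ('scoop', 'above'): 13.8, ('scoop', 'hinge'): 19.2}
40 28 111 {('scoop', 'below'): 10.7, ('scoop', 'above'): 10.7, ('scoop', 'hinge'): 15.6, ('scoop', 'lid'): 23.1}
40 33 106 {('scoop', 'below'): 8.9, ('scoop', 'above'): 8.3, ('scoop', 'hinge'): 13.2, ('scoop', 'lid'): 19.8}
40 38 100 {('scoop', 'below'): 6.6, ('scoop', 'above'): 5.9, ('scoop', 'hinge'): 11.4, ('scoop', 'lid'): 10.8}
45 38 97 {('scoop', 'below'): 7.4, ('scoop', 'above'): 5.0, ('scoop', 'hinge'): 10.7, ('scoop', 'lid'): 5.0}
40 42 95 {('scoop', 'below'): 5.1, ('scoop', 'above'): 3.3, ('scoop', 'hinge'): 9.3, ('scoop', 'lid'): 3.3}
```

>>> step_arm --pt "0 0 0 0.12 0 0.4 1" --pt "0 0 0 0.4 0 1.4 1" --pt "0 0 0 0.85 0 3 1" --pt "0 0 0 1.4 0 5 1" --pt "0 0 0 2.0 0 7 1" --pt "0 0 0 2.6 0 9 1" --pt "0 0 0 3.1 0 10.7 1" --pt "0 0 0 3.4 0 11.9 1" --pt "0 0 0 3.6 0 12.6 1" --pt "0 -0.003 0 3.7 0 13 1" --pt "0 -0.003 0 3.7 0 13 1"

```text
t: 8.22
tcp_pos: [0.5341, 0.0258, 0.2238]
tool_rot: [0.707, 0.021, -0.022, -0.706]
force: [-0.1, -0.2, -3.1]
finger_gap: 0.268
```

```bash
python3 - <<'E'
from h import *
from station import *
s=sense();print(s['t'],s['q'].round(3),s['force'])
for D,zn,th in[(-.06,.137,0),(.035,.137,0)]:
    Rt,p=tool_at(D,zn,np.radians(th));print(D,p.round(4),delta(s,Rt,p))
for n in('wrist','top','side'):
    d=snapshot(n);pickle.dump(d,open(n+'4.pkl','wb'));cv2.imwrite(f'pics/{n}4.png',d['frame'][:,:,::-1])
E
```

```text
8.225 [-0.16   0.442  1.687 -0.002  1.014 -0.219] [-0.11396768 -0.18777648 -3.11545382]
-0.06 [0.5342 0.0256 0.2207] (array([ 0.0004,  0.0002, -0.0006]), array([ 0.01,  0.31, -0.02]))
0.035 [0.5282 0.1204 0.2207] (array([ 0.0004,  0.0002, -0.0006]), array([-0.01,  0.29,  9.48]))
```

View pics/wrist4.png

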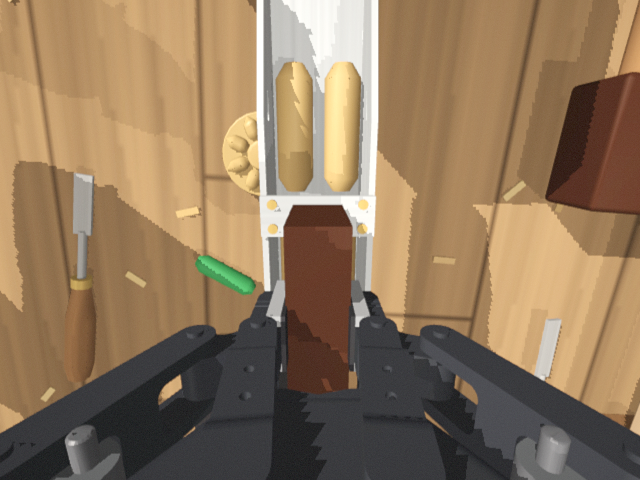

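View pics/side4.png

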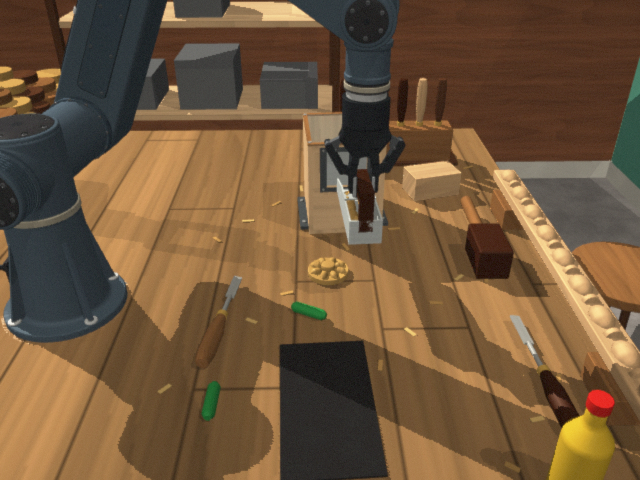

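View pics/top4.png

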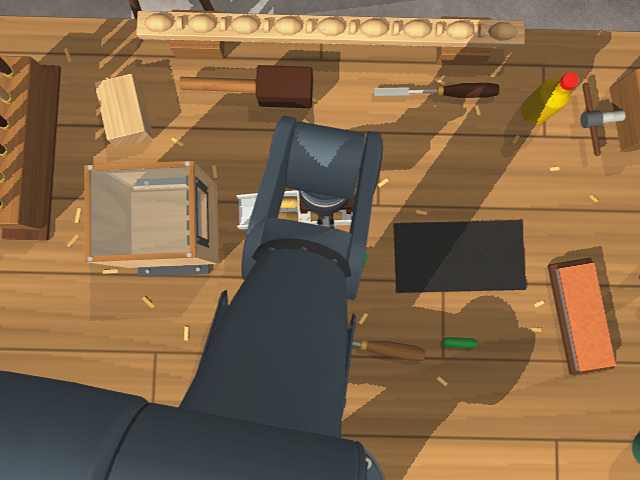

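The pegs are still in the scoop. In the top view the nose is at about (238–241, 195–230) and lines up with the mouth. I'll check the alignment with numbers.

```bash
python3 - <<'E'
from h import *
t=load('top4');crop(t,170,150,310,255,5.7,'t4c.png')
p=Ph(t,[238,241],[195,230],.164-.003)
print(R.from_euler('z',-YB).apply(p-BO).round(4))
E
```

```text
[[-0.1526 -0.0289  0.161 ]
 [-0.1563  0.0324  0.161 ]]
```

View pics/t4c.png

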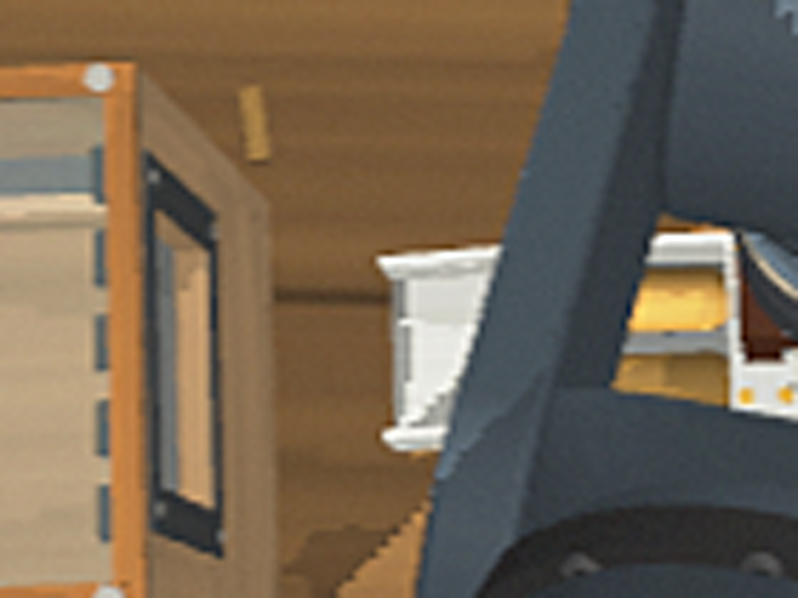

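Alignment is within about 2 mm. I'll go in through the flap with the scoop level.

>>> step_arm --pt "0 0 0 0 0 0.3 1" --pt "0 0 0 0 0.1 1 1" --pt "0 0 0 0 0.2 2.1 1" --pt "0 0 0 0 0.3 3.4 1" --pt "0 0 0 0 0.3 4.7 1" --pt "0 0 0 0 0.3 6 1" --pt "0 0 0 0 0.3 7.2 1" --pt "0 0 0 0 0.3 8.2 1" --pt "0 0 0 0 0.3 9 1" --pt "0 0 0 0 0.3 9.4 1" --pt "0 0 0 0 0.3 9.5 1" --pt "0 0 0 0 0.3 9.5 1"

```text
t: 9.88
tcp_pos: [0.5283, 0.1201, 0.2206]
tool_rot: [0.707, 0.021, -0.022, -0.706]
force: [-1.2, 0.0, -3.5]
finger_gap: 0.259
```

```bash
python3 - <<'E'
from h import *
from station import *
s=sense();print(s['t'],s['q'].round(3),s['force'])
for D,zn,th in[(35.5,134,4),(36,131,8),(37,127,12),(37,124,16),(38,120,20),(39,115,24),(40,111,28),(40,108.5,31),(40,106,33),(40,104,35)]:
    Rt,p=tool_at(D/1000,zn/1000,np.radians(th));print(th,p.round(4),*delta(s,Rt,p))
for n in('top','side'):
    d=snapshot(n);pickle.dump(d,open(n+'5.pkl','wb'));cv2.imwrite(f'pics/{n}5.png',d['frame'][:,:,::-1])
    if n=='top':crop(d,70,140,310,260,3.3,'t5c.png')
    else:crop(d,280,95,440,240,4,'s5c.png')
E
```

```text
9.875 [ 0.018  0.456  1.672 -0.002  1.015 -0.041] [-1.22359185  0.02234652 -3.49213149]
4 [0.5278 0.1271 0.2281] [-0.0693 -0.0006 -0.0009] [-0.01 -0.75  0.7 ]
8 [0.5273 0.1345 0.235 ] [-0.1391 -0.0005 -0.0011] [-0.02 -1.44  1.44]
12 [0.5268 0.1431 0.2404] [-0.2089 -0.0005 -0.0012] [-0.02 -1.98  2.3 ]
16 [0.5263 0.1513 0.2462] [-0.2787 -0.0004 -0.0014] [-0.02 -2.57  3.12]
20 [0.5257 0.1611 0.2505] [-3.485e-01 -3.000e-04 -1.600e-03] [-0.03 -3.    4.11]
24 [0.525  0.1715 0.2531] [-4.183e-01 -2.000e-04 -1.700e-03] [-0.03 -3.26  5.14]
28 [0.5243 0.1823 0.256 ] [-4.881e-01 -1.000e-04 -1.900e-03] [-0.03 -3.55  6.23]
31 [0.5238 0.19   0.2583] [-5.405e-01 -1.000e-04 -2.000e-03] [-0.03 -3.78  7.  ]
33 [0.5235 0.1953 0.2587] [-0.5754 -0.     -0.0021] [-0.04 -3.83  7.53]
35 [0.5232 0.2007 0.2594] [-0.6103  0.     -0.0022] [-0.04 -3.9   8.07]
```

View pics/t5c.png

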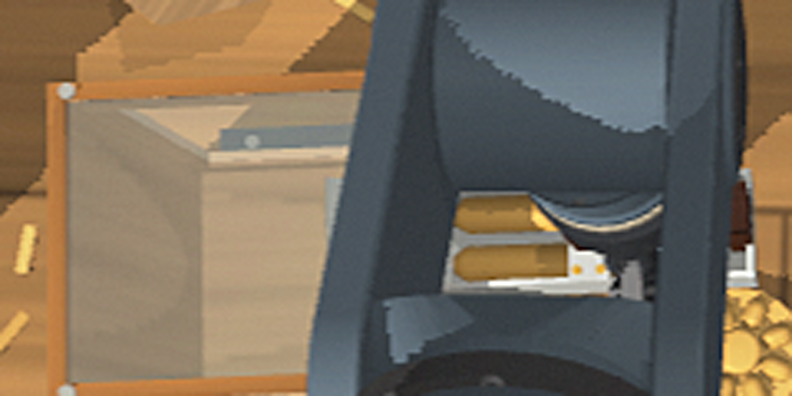

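View pics/s5c.png

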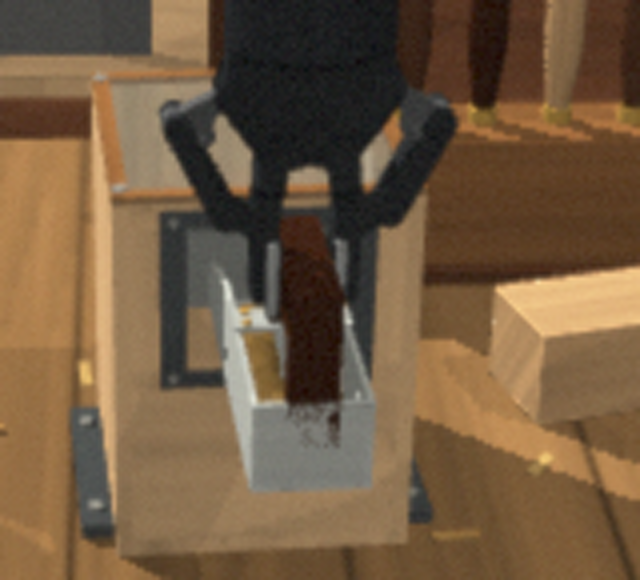

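The nose is inside, the flap has lifted and the forces are clean. Now I'll tip.

>>> step_arm --pt "-0.03 0 0 0 -0.35 0.3 1" --pt "-0.07 0 0 0 -0.75 0.7 1" --pt "-0.139 0 0 0 -1.44 1.44 1" --pt "-0.209 0 0 0 -1.98 2.3 1" --pt "-0.279 0 0 0 -2.57 3.12 1" --pt "-0.349 0 0 0 -3 4.1 1" --pt "-0.418 0 0 0 -3.26 5.14 1" --pt "-0.488 0 0 0 -3.55 6.23 1" --pt "-0.54 0 0 0 -3.78 7 1" --pt "-0.575 0 0 0 -3.83 7.5 1" --pt "-0.575 0 0 0 -3.83 7.5 1" --pt "-0.575 0 0 0 -3.83 7.5 1"

```text
t: 11.48
tcp_pos: [0.5239, 0.1945, 0.2587]
tool_rot: [0.879, 0.026, -0.015, -0.477]
force: [-0.7, 0.0, -3.3]
finger_gap: 0.264
```

```bash
python3 - <<'E'
from h import *
from station import *
s=sense();print(s['t'],s['q'].round(3),s['force'],s['ft_torque'],s['finger_gap'])
for D,zn,th in[(40,106,33),(40,104,35)]:
    Rt,p=tool_at(D/1000,zn/1000,np.radians(th));print(th,*delta(s,Rt,p))
for n in('top','side','wrist'):
    d=snapshot(n);pickle.dump(d,open(n+'6.pkl','wb'));cv2.imwrite(f'pics/{n}6.png',d['frame'][:,:,::-1])
    if n=='top':crop(d,70,140,310,260,3.3,'t6c.png')
    if n=='side':crop(d,280,95,440,240,4,'s6c.png')
E
```

```text
11.475 [ 0.411  0.563  1.481 -0.551  1.356  0.543] [-0.70616207  0.04346321 -3.30718761] [0.5330496  0.07909976 0.05010301] 0.2638852598712063
33 [-0.001  -0.     -0.0027] [-0.03 -0.04  0.07]
35 [-0.0359  0.0001 -0.0027] [-0.04 -0.4   0.48]
```

View pics/t6c.png

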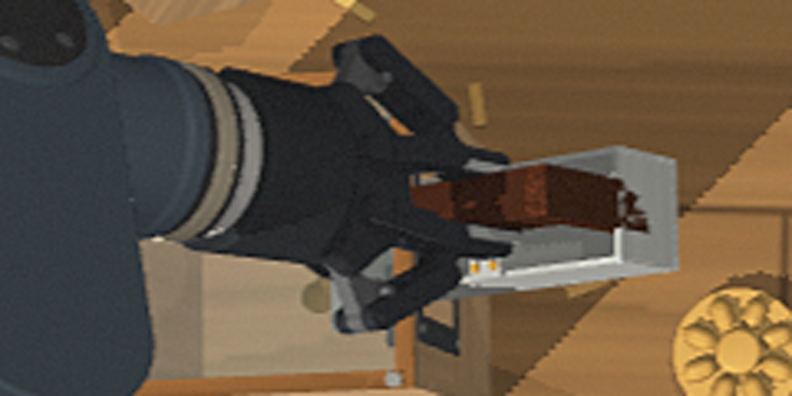

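View pics/s6c.png

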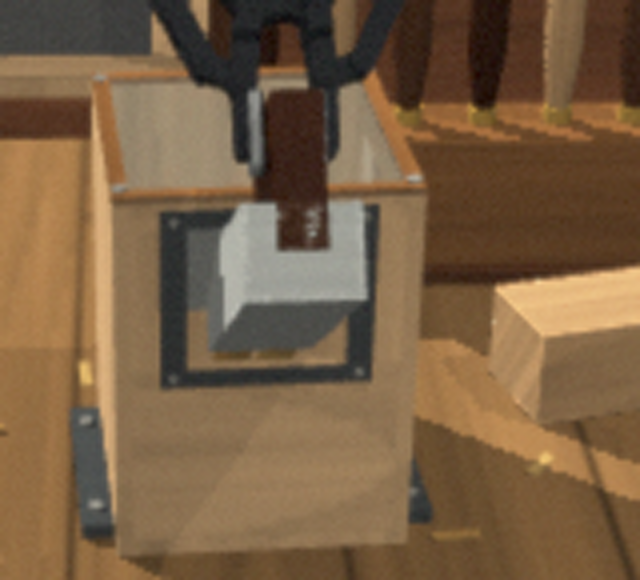

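View pics/wrist6.png

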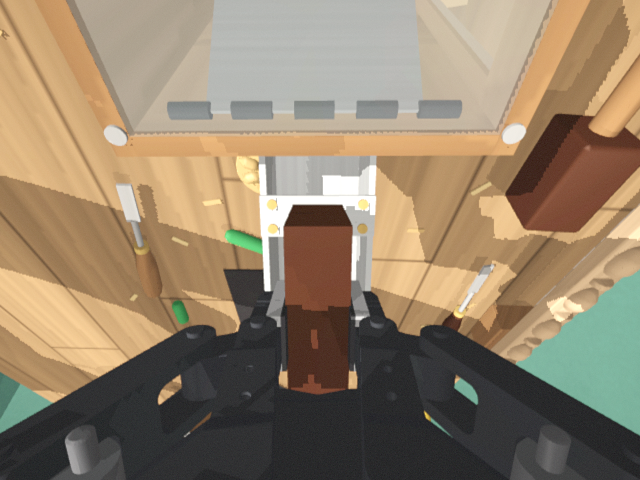

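The upper part of the scoop is empty, and pegs show through the mouth at the bottom of the crop (235,355) and (275,352). I'll tilt a little more and wait so the last ones slide off.

>>> step_arm --pt "-0.018 0 0 0 -0.2 0.24 1" --pt "-0.036 0 0 0 -0.4 0.5 1" --pt "-0.036 0 0 0 -0.4 0.5 1" --pt "-0.036 0 0 0 -0.4 0.5 1" --pt "-0.036 0 0 0 -0.4 0.5 1" --pt "-0.036 0 0 0 -0.4 0.5 1"

```text
t: 12.38
tcp_pos: [0.5236, 0.2006, 0.2596]
tool_rot: [0.887, 0.026, -0.014, -0.461]
force: [0.3, 0.5, -3.0]
finger_gap: 0.262
```

```bash
python3 - <<'E'
from h import *
from station import *
s=sense();print(s['t'],s['q'].round(3),s['force'],s['ft_torque'],s['finger_gap'])
for D,zn,th in[(40,106,33),(40,108.5,31),(40,111,28),(39,115,24),(38,120,20),(37,124,16),(37,127,12),(36,131,8),(35.5,134,4),(35,137,0)]:
    Rt,p=tool_at(D/1000,zn/1000,np.radians(th));print(th,*delta(s,Rt,p))
for n in('side','wrist'):
    d=snapshot(n);pickle.dump(d,open(n+'7.pkl','wb'));cv2.imwrite(f'pics/{n}7.png',d['frame'][:,:,::-1])
    if n=='side':crop(d,310,140,380,200,10,'s7c.png')
    if n=='wrist':crop(d,240,0,400,240,2.5,'w7c.png')
E
```

```text
12.375 [ 0.433  0.578  1.465 -0.575  1.385  0.566] [ 0.2633574   0.461568   -3.01991453] [ 0.61225225  0.05300895 -0.01331839] 0.2621428310403931
33 [ 0.0351 -0.0007 -0.0025] [-0.04  0.38 -0.38]
31 [ 0.0701 -0.0007 -0.0024] [-0.04  0.72 -0.79]
28 [ 0.1224 -0.0008 -0.0023] [-0.04  1.35 -1.29]
24 [ 0.1922 -0.001  -0.0021] [-0.03  2.22 -2.01]
20 [ 0.262  -0.0011 -0.002 ] [-0.03  3.03 -2.71]
16 [ 0.3319 -0.0013 -0.0018] [-0.02  3.94 -3.27]
12 [ 0.4017 -0.0014 -0.0016] [-0.02  4.89 -3.61]
8 [ 0.4715 -0.0015 -0.0015] [-0.01  5.83 -4.  ]
4 [ 0.5413 -0.0017 -0.0013] [-0.01  6.82 -4.21]
0 [ 0.6111 -0.0018 -0.0011] [-0.01  7.81 -4.34]
```

View pics/s7c.png

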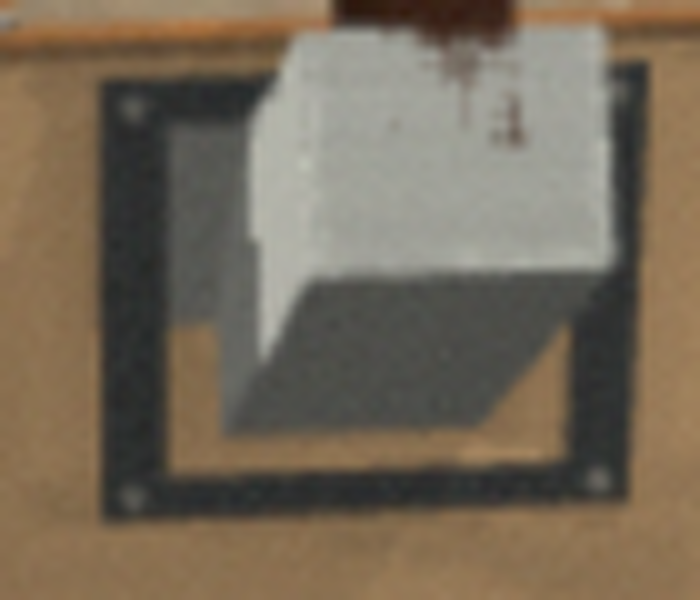

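View pics/w7c.png

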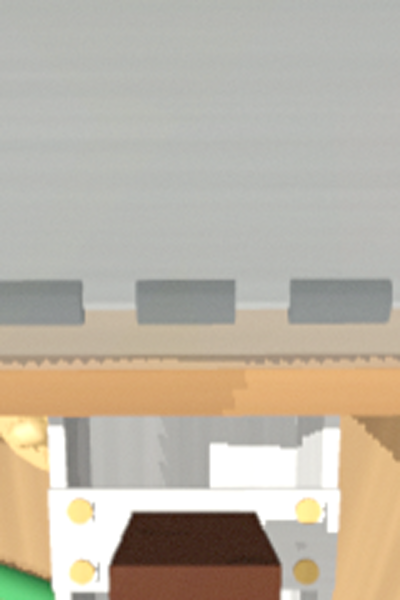

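Those pegs have left the mouth too, and the measured load fell by about 0.5 N, roughly the weight of four pegs. I'll level the scoop and withdraw.

>>> step_arm --pt "0.035 0 0 0 0.38 -0.38 1" --pt "0.07 0 0 0 0.72 -0.79 1" --pt "0.122 0 0 0 1.35 -1.29 1" --pt "0.192 0 0 0 2.22 -2 1" --pt "0.262 0 0 0 3.03 -2.7 1" --pt "0.332 0 0 0 3.94 -3.27 1" --pt "0.402 0 0 0 4.89 -3.6 1" --pt "0.472 0 0 0 5.83 -4 1" --pt "0.541 0 0 0 6.82 -4.2 1" --pt "0.595 0 0 0 7.6 -4.3 1" --pt "0.611 -0.002 0 0 7.8 -4.34 1" --pt "0.611 -0.002 0 0 7.8 -4.34 1"

```text
t: 13.98
tcp_pos: [0.5283, 0.1196, 0.2211]
tool_rot: [0.708, 0.021, -0.022, -0.706]
force: [-0.4, -0.3, -4.9]
finger_gap: 0.263
```

>>> step_arm --pt "0 0 0 0 0 -0.4 1" --pt "0 0 0 0 0 -1.4 1" --pt "0 0 0 0 0 -2.8 1" --pt "0 0 0 0 0 -4.3 1" --pt "0 0 0 0 0 -5.8 1" --pt "0 0 0 0 0 -7.3 1" --pt "0 0 0 0 0 -8.8 1" --pt "0 0 0 0 0 -10.3 1" --pt "0 0 0 0 0 -11.6 1" --pt "0 0 0 0 0 -12.4 1" --pt "0 0 0 0 0 -12.6 1" --pt "0 0 0 0 0 -12.6 1"

```text
t: 15.48
tcp_pos: [0.5357, -0.006, 0.2214]
tool_rot: [0.708, 0.021, -0.022, -0.706]
force: [-0.4, -0.3, -3.4]
finger_gap: 0.266
```

```bash
python3 - <<'E'
from h import *
from station import *
s=sense();print(s['t'],s['q'].round(3),s['tcp_pos'],s['force'],s['ft_torque'],s['finger_gap'])
g=G0
print(delta(s,g[0],g[1]+[0,0,.13]))
for n in('side','top','wrist'):
    d=snapshot(n);pickle.dump(d,open(n+'8.pkl','wb'));cv2.imwrite(f'pics/{n}8.png',d['frame'][:,:,::-1])
    if n=='side':crop(d,280,95,440,240,4,'s8c.png')
    if n=='top':crop(d,70,140,310,290,3.3,'t8c.png')
E
```

```text
15.475 [-0.219  0.447  1.686 -0.003  1.01  -0.277] [ 0.53571577 -0.00597376  0.2213542 ] [-0.39348958 -0.32349649 -3.43487696] [-0.07836501 -0.07477371  0.02875926] 0.26593469847319406
(array([ 0.0006,  0.0025, -0.0011]), array([ -9.42,   0.14, -29.81]))
```

View pics/s8c.png

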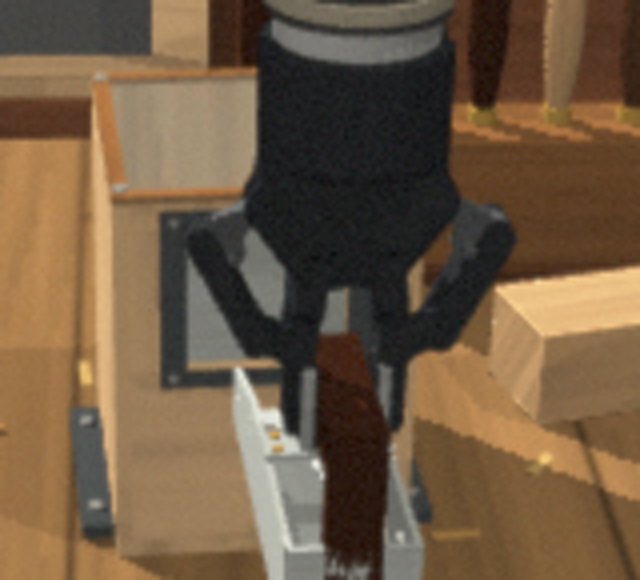

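View pics/t8c.png

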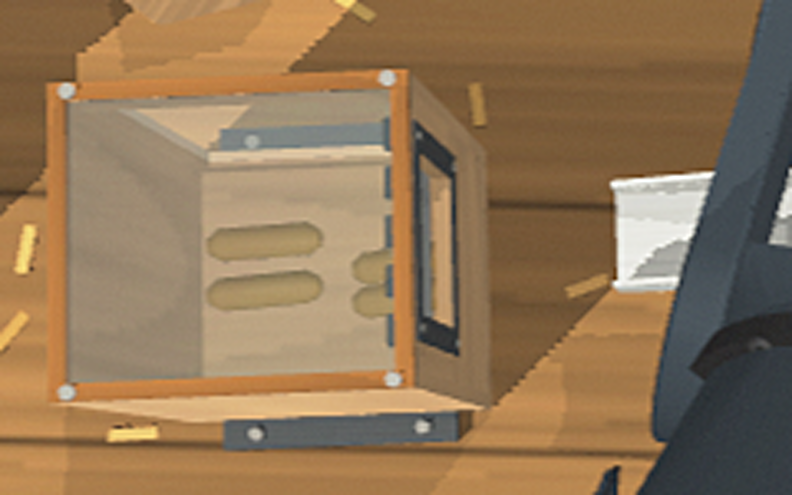

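View pics/wrist8.png

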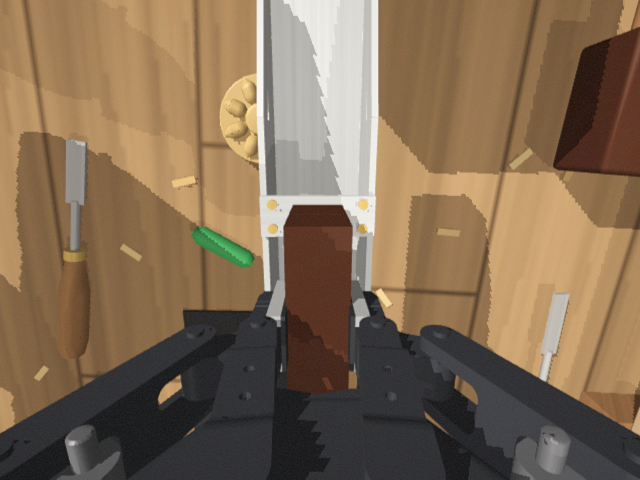

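All four pegs lie on the bin floor, at top crop (265,240), (265,290), (372,265) and (372,300). The flap is shut and the scoop is empty. I'll carry it back over the mat.

>>> step_arm --pt "0 0 0 -0.2 0 -0.7 1" --pt "0 0 0 -0.7 0 -2.2 1" --pt "0 0 0 -1.5 0 -4.8 1" --pt "0 0 0 -2.6 0 -8.2 1" --pt "0 0 0 -3.7 0 -11.8 1" --pt "0 0 0 -4.9 0 -15.5 1" --pt "0 0 0 -6.1 0 -19.2 1" --pt "0 0 0 -7.2 0 -22.8 1" --pt "0 0 0 -8.2 0 -26 1" --pt "0 0 0 -9 0 -28.4 1" --pt "0 0.002 0 -9.4 0 -29.6 1" --pt "0 0.002 0 -9.42 0.1 -29.8 1"

```text
t: 17.12
tcp_pos: [0.4592, -0.3096, 0.2211]
tool_rot: [0.708, 0.019, -0.021, -0.706]
force: [0.2, 0.7, -3.5]
finger_gap: 0.262
```

>>> step_arm --pt "0 0 0 0 0.7 0 1" --pt "0 0 0 0 2.2 0 1" --pt "0 0 0 0 4.2 0 1" --pt "0 0 0 0 6.2 0 1" --pt "0 0 0 0 8.2 0 1" --pt "0 0 0 0 10 0 1" --pt "0 0 0 0 11.3 0 1" --pt "0 0 0 0 12 0 1" --pt "0 0 0 0 12.2 0 1" --pt "0 0 0 0 12.2 0 1"

```text
t: 18.38
tcp_pos: [0.4593, -0.31, 0.0994]
tool_rot: [0.708, 0.02, -0.02, -0.706]
force: [0.5, -0.5, -4.1]
finger_gap: 0.261
```

```bash
python3 - <<'E'
from h import *
from station import *
s=sense();print(s['t'],s['tcp_pos'],s['force'],s['ft_torque'],s['finger_gap'])
print(delta(s,G0[0],G0[1]))
d=snapshot('side');crop(d,270,280,400,480,3,'s9c.png')
E
```

```text
18.375 [ 0.45926795 -0.31000789  0.09942554] [ 0.46767662 -0.5231471  -4.07011173] [-0.10502777 -0.01169419 -0.02663593] 0.26118860494203194
(array([ 0.0011, -0.0005, -0.0004]), array([0.03, 0.87, 0.08]))
```

View pics/s9c.png

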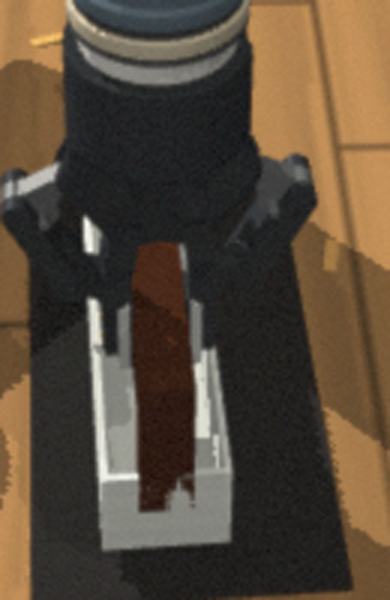

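>>> step_arm --pt "0 0 0 0 0.2 0 1" --pt "0 0 0 0 0.45 0 1" --pt "0 0 0 0 0.65 0 1" --pt "0 0 0 0 0.75 0 1" --pt "0 0 0 0 0.8 0 1" --pt "0 0 0 0 0.8 0 1"

```text
t: 19.18
tcp_pos: [0.4593, -0.3101, 0.0916]
tool_rot: [0.708, 0.02, -0.02, -0.706]
force: [-0.1, -0.3, -3.5]
finger_gap: 0.27
```

>>> step_arm --pt "0 0 0 0 0.05 0 1" --pt "0 0 0 0 0.1 0 1" --pt "0 0 0 0 0.1 0 1"

```text
t: 19.55
tcp_pos: [0.4594, -0.3103, 0.0907]
tool_rot: [0.708, 0.02, -0.02, -0.706]
force: [-0.7, -1.0, -1.5]
finger_gap: 0.262
```

>>> step_arm --pt "0 0 0 0 0.05 0 1" --pt "0 0 0 0 0.1 0 1" --pt "0 0 0 0 0.1 0 1"

```text
t: 19.92
tcp_pos: [0.4593, -0.3104, 0.0907]
tool_rot: [0.708, 0.02, -0.02, -0.706]
force: [-1.7, 0.4, 5.7]
finger_gap: 0.263
```

Contact: the load has reversed to +5.7 N, so the scoop is resting on the mat. I'll release slowly.

>>> step_arm --pt "0 0 0 0 0 0 0.4" --pt "0 0 0 0 0 0 0.2" --pt "0 0 0 0 0 0 0" --pt "0 0 0 0 0 0 -0.5" --pt "0 0 0 0 0 0 -1" --pt "0 0 0 0 0 0 -1" --pt "0 0 0 0 0 0 -1" --grip_force 20

```text
t: 20.8
tcp_pos: [0.4594, -0.3104, 0.0907]
tool_rot: [0.708, 0.02, -0.02, -0.706]
force: [0.8, 0.4, -0.0]
finger_gap: 0.998
```

>>> step_arm --pt "0 0 0 0 -0.5 0 -1" --pt "0 0 0 0 -2 0 -1" --pt "0 0 0 0 -5 0 -1" --pt "0 0 0 0 -8.5 0 -1" --pt "0 0 0 0 -12 0 -1" --pt "0 0 0 0 -14 -3 -1" --pt "0 0 0 0 -15 -7 -1" --pt "0 0 0 0 -15 -11 -1" --pt "0 0 0 0 -15 -14 -1" --pt "0 0 0 0 -15 -15 -1" --pt "0 0 0 0 -15 -15 -1"

```text
t: 22.18
tcp_pos: [0.4677, -0.4593, 0.2415]
tool_rot: [0.708, 0.02, -0.02, -0.706]
force: [-0.5, 0.3, -0.2]
finger_gap: 0.998
```

```bash
python3 - <<'E'
from h import *
from station import *
s=sense();print(s['t'],s['tcp_pos'],s['force'],s['finger_gap'])
for n in('side','top'):
    d=snapshot(n);pickle.dump(d,open(n+'10.pkl','wb'));cv2.imwrite(f'pics/{n}10.png',d['frame'][:,:,::-1])
    a=load(n+'0');c=cloud(d)
    if n=='top':
        crop(d,70,140,550,310,1.65,'t10c.png')
        for uv in((294,247),): print('ros',c[uv[1],uv[0]],cloud(a)[uv[1],uv[0]])
        print('flap?')
E
```

```text
22.175 [ 0.46767525 -0.45929919  0.24148571] [-0.53715365  0.25469065 -0.18984863] 0.9982008797925068
ros [0.47705715 0.08325892 0.02409542] [0.47685552 0.08313507 0.0265424 ]
flap?
```

View pics/t10c.png

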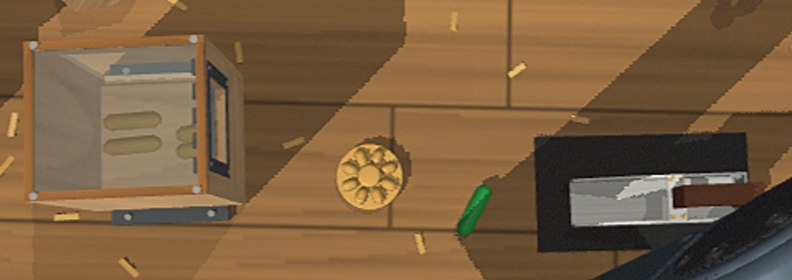

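View pics/side10.png

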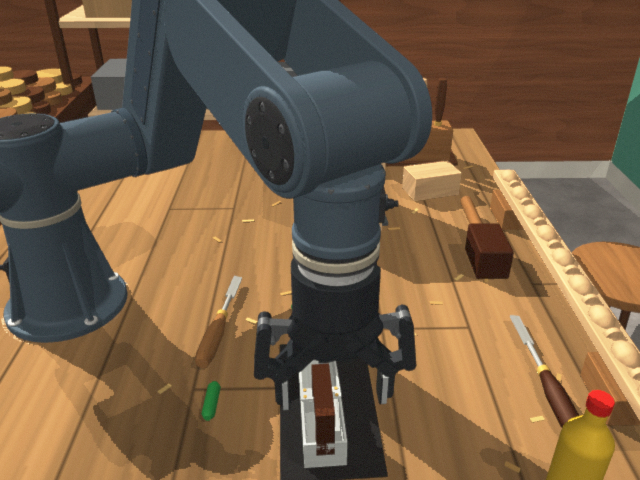

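```bash
python3 - <<'E'
from h import *
a=load('side0');b=load('side8');c=load('top10');t=load('top0')
for uv in((333,165),(333,175),(340,182)): print('flap',cloud(a)[uv[1],uv[0]].round(3),cloud(b)[uv[1],uv[0]].round(3),b['frame'][uv[1],uv[0]])
B=load('side10');
for uv in((305,360),(322,380),(322,420),(310,457)): print('scoop',cloud(a)[uv[1],uv[0]].round(3),cloud(B)[uv[1],uv[0]].round(3))
for uv in((420,250),(430,265)): print('floor',cloud(t)[uv[1],uv[0]].round(3),cloud(c)[uv[1],uv[0]].round(3))
E
```

```text
flap [0.493 0.249 0.156] [ 0.483 -0.022  0.282] [31 33 32]
flap [0.493 0.247 0.134] [0.493 0.249 0.133] [126 128 121]
flap [0.508 0.247 0.117] [ 0.494 -0.022  0.253] [90 90 85]
scoop [ 0.435 -0.164  0.006] [ 0.442 -0.478  0.307]
scoop [ 0.46 -0.3   0.1 ] [ 0.459 -0.301  0.102]
scoop [ 0.458 -0.359  0.091] [ 0.458 -0.359  0.091]
scoop [ 0.443 -0.36   0.023] [ 0.443 -0.362  0.025]
floor [ 0.478 -0.167  0.013] [ 0.478 -0.167  0.014]
floor [ 0.449 -0.188  0.005] [ 0.449 -0.187  0.01 ]
```

The flap is shut, the scoop is flat at its old place, and the rosette hasn't moved. I'll hand in the job.

```bash
python3 -c "
from station import *
print(sign_off())"
```

```text
the job is handed in; nothing more can be done
None
```

The job is done and handed in at about 22 s of the 59 s. I picked up the scoop by its handle and carried it level. The nose went in through the flap, I tipped it to about 35°, and then drew it out and set it back on its mat.

My last checks:
- **Pegs:** the top view shows all four on the bin floor, and the scoop is empty.
- **Flap:** it is shut. After I drew the scoop out, one point low on the flap measured within 2 mm of where it hung at the start. The other two points I tried were hidden by the gripper.
- **Scoop:** it lies flat on the mat, within about 2 mm of its old place.
- **Rosette:** it has not moved. Its top measured within 0.3 mm sideways; the height reading differed by 2.4 mm, about the depth camera's accuracy.
- **Forces:** readings at the end of each move never passed about 6 N. The gripper was open and clear of everything at hand-in.

No check failed or disagreed, though in the last side picture the arm hid the bin, so the flap check dates from just after the withdrawal.

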